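# Load a die ring onto the eyelet press with a forked lifter

### The arm

A 6-joint arm with a two-finger parallel gripper is mounted at the origin on the work surface. World frame = base frame: x ahead of the robot, y to its left, z up, the work surface at z = 0. Lengths are in mm, angles in rad, forces in N, time in s.
With the tool pointing down it reaches from about 350 to 775 mm from the base axis. Payload 7.3 kg.
Tool frame: the origin (TCP) lies on the centre line of the jaws, within the pads' length; the fingertips stand 11 mm ahead of it and the grasp point (between the pads) lies 8 mm behind it; z points along the fingers, y is the line along which they close (so a half turn about z gives the same grasp; the last joint's range is limited). The gripper opens to 92 mm and grips with 3 to 60 N. Pads are 19 mm wide; open, the fingers measure 130 mm over their backs; the gripper's body (75 mm by 190 mm) begins 47 mm behind the grasp point.
Start: joints at [1.17, 0.342, 1.524, -0, 1.275, -0.146], TCP at [132.311, 508.072, 237.741] pointing down, gripper open.
Joint ranges: [-2.53, 2.53], [-0.77, 2.02], [0.04, 2.7], [-1, 4.14], [0.28, 2.66], [-3.11, 3.11]. Speed limits (rad/s): [2.57, 2.57, 3.14, 3.14, 3.14, 3.14].

### API

Orientations are given as [roll, pitch, yaw] about the fixed x, y, z axes, in that order (R = Rz(yaw) Ry(pitch) Rx(roll)).
In Python, from plant import bot gives the robot as it stands.
- The arm moves only by the tool step_arm, never from a script. Its argument "deltas" is a list of rows, each a list of 5 numbers: the opening, from 0 (shut) to 1 (fully open), then the shift along the tool's x, y, z each as a share of 0.5 m, from -1 to 1, then the turn about the tool's z as a share of pi/2 rad, from -1 to 1. In form: [[claw, x, y, z, turn], ...]. A call has 1 to 8 rows; each row shifts and turns the commanded pose from where the row before left it, along the tool's axes as they then stand; what a row does not reach is not made up. A row lasts 1/10 s, in which the tool goes at most 50 mm and 8.59 degrees, less where a joint would pass 70% of its speed; a pose out of reach is approached as far as the arm can. A call with a number of a shift or a turn outside -1 to 1 is refused whole. A call with a gripper value outside its range is refused whole. The fingers move at their own pace and stop on an object; the grip force is fixed at half the most. Time passes only in rows, so rows that do not move let the fingers close. It gives the time, the measured TCP pose, the force, the opening and the grip force at its end, in the units of the state.
- bot.get_obs(): the state, without advancing time (a new reading comes with each control period).
- bot.capture(name): name is "side" or "top" or "wrist"; returns (picture, depth): 420x560x3 uint8, red, green, blue; 420x560 float32, mm along the optical axis (not along the pixel's ray), 0 where there is no reading.
- bot.camera_params(name): a dict with "fov_y" (degrees; the focal length in pixels is half the picture's height over the tangent of half this angle, whatever the lens; pixels are square), "cx", "cy" (the principal point, pixels), "k1" (the pictures are not rectified: a ray, as slopes to the right and down, at radius r is drawn at 1 + k1 r^2 times it, then the intrinsics apply), "rvec" (rotation vector, rad) and "tvec" (3), from world to camera coordinates, as OpenCV has them. Camera axes: x right, y down, z forward; pixel columns grow to the right and rows downward; lengths in mm; the calibration is good to about 2 mm. A picture is of the moment at which its call begins: read the wrist's pose just before it. camera_params takes no time and is no camera call; for the wrist camera it gives the pose at the moment of the call.
- bot.close_job(): hands the job in; it is judged then, once.
The state is a dict: "time": time; "joint_positions": joint angles; "dq": joint speeds; "tau": joint torques, N m; "tool_pos": TCP position; "tcp_rot": TCP orientation; "contact_force": force on the tool from outside, world axes, zero at the start; "moment": the same for the moment, N m; "grip_width": finger opening in mm; "finger_force": force on a finger pad.
Only numpy, scipy, OpenCV 4.12 (cv2) and the standard library are available. Lean on these libraries where they do the work, as an engineer would, in place of code of your own. Each camera call takes 0.05 s, during which the arm holds its last target. There are 200 camera calls.

### The job

Pick up the forked lifter by its wooden handle and carry the loose steel ring lying on its prongs, level and without touching the ring with the fingers, to the eyelet press: lower it so that the ring drops over the pin and lies flat on the pin's shoulder. With the prongs now below the ring and round the post, push the die slide back with the lifter until the prong tips meet the gauge bar, wherever that is set, and lean on it there for a full second with about 15 N (never over 24 N). Then draw the lifter straight out, leaving the ring on the pin and the slide back, lay the lifter flat on the dark slab again and let go; leave everything else alone.

Things in the scene. Friction and masses are not known exactly. Their poses are not given: they have to be found in the camera images.
- lifter_grip (a point): Centre of the lifter's wooden handle (100 x 24 x 24 mm), where to grip it; 12 mm above the lifter's flat underside. x points along the lifter to the prong tips, z up. Along x from here: handle to +50 mm, 16 mm wide shank to +114, 40 mm wide fork to the prong tips at +170. Lifter 220 mm long, 120 g. At first the handle is 47 mm above the bench with free room under and beside it.
- slot_end (a point): Middle of the closed end of the fork's open slot, 126 mm along x from lifter_grip and 10 mm lower. The slot is 22 mm wide and runs from here 44 mm to the tips, between two prongs 9 mm wide. Shank and fork are flat steel 4 mm thick, flush with the handle's underside; this point is half-way up that thickness.
- lifter: The whole lifter (wooden handle, steel fork). Origin: on its underside where the handle meets the steel, 50 mm along x from lifter_grip and 12 mm lower.
- ring: Loose flat steel ring lying on the prongs across the slot: 40 mm outside, 13 mm hole, 4 mm thick, about 25 g. Origin: centre of its underside; z up. It starts 148 mm along x from lifter_grip, within 2 mm. Nothing but friction holds it. (The smaller spare ring on the slab itself is not wanted.)
- slab: Dark flat cutting slab, 160 (x) x 150 (y) x 35 mm high, fixed. Origin: centre of its underside, x away from the robot. The lifter lies on its +y half with the handle overhanging the -x edge: at first lifter_grip is 110 mm to -x and 35 mm to +y of the origin, within 10 mm. Punch and spare ring lie on its -y half.
- press: Green bench eyelet press, fixed; base 220 x 110 x 14 mm. Origin: on the bench; x points away from the robot along the slide's travel, z up. A column at x +67..+103, y +53..+73 mm carries an arm swung aside to the rear, over y +52..+74 mm, 161 mm high, with a hand lever to 212 mm above the bench at x +20..+90, y +63. The space above the slide is open.
- gauge: Dark gauge housing fixed across the back of the press; origin and axes as the press; its front face is at x +115 mm. From it a locked flat steel gauge bar juts out towards the robot (50 mm wide, from 39 to 57 mm above the bench). How far it was last set is not given: the bar's front face lies anywhere from x +79.5 to +103.5 mm. It is rigid: find it by feel.
- seat (a point): Centre of the shoulder's top face, where the ring's underside must lie: 54 mm above the bench, axes as the press, moving with the slide (press x = joint value, y 0). The post below is 15 mm diameter and 16 mm tall, on the slide's flat top (60 x 46 mm, 38 mm above the bench). Above the seat a 9 mm pin rises 18 mm, its last 6 mm tapering to 3 mm.
- slide (a joint): Travel of the die slide along the press's +x, in m: 0 fully forward (towards the robot). Starts between 0 and 0.015. It moves stiffly (about 4 N of friction, a little more when fast) and stays where it is left. Pushed by the slot's end, its post stands 36.5 mm short of the prong tips, so that it reaches 0.043 to 0.067 when they meet the gauge bar.
- spare_ring: Bystander: smaller ring, 30 mm across, on the slab.
- punch: Bystander: dark steel punch, 70 mm long, lying on the slab.
- hammer: Bystander: hammer on the bench beyond the press and slab.
- glue: Bystander: white glue bottle with yellow cap, 140 mm tall.
- rivet_jar: Bystander: small glass jar, 75 mm tall.
- wax_tin: Bystander: low round tin, 56 mm diameter, 20 mm tall, on the bench near the robot.
- shoe_last: Bystander: wooden shoe last, 100 mm tall, at the left.
There are look-alikes about, which are no part of the job. There is more than one size of the lifter; the job needs the middle-sized.

How it is judged:
By the outcome, as a careful person would: the job done as asked, in the order asked, and still so for the second after the job is handed in, with the robot touching nothing.
It also fails if it takes over 70 s, if anything falls off the work surface, if the arm or the gripper's body presses on something with over 40 N, if the wrist force passes 120 N, or if a joint passes its speed limit or range.

## Working session

There is one attempt and no reset: what is moved stays moved. The work goes in short steps, Python scripts to look and compute and a tool call to move; the robot and the scene stay as the last step left them, time stands still between calls to the robot, and variables do not carry over. Pictures are saved under pics/ and viewed, at most 10 in all, crops included, and the job is handed in when it is done.

Besides the shell and the picture viewer there is one more tool, called after "Request:" as name(argument=value, ...), one argument or row to a line, values as JSON. step_arm: Moves the arm, as the interface text tells. Shift numbers are shares of 0.5 m and turn numbers shares of pi/2 rad, none past 1 either way. Its arguments: {"type":"object","properties":{"deltas":{"type":"array","items":{"type":"array","items":{"type":"number","minimum":-1,"maximum":1}}}},"required":["deltas"]}

```bash
ls; mkdir -p pics; cat > h.py <<'E'
import numpy as np, cv2
from plant import bot
from scipy.spatial.transform import Rotation as R
def intr(p,H=420):
    f=H/2/np.tan(np.radians(p["fov_y"])/2); return f
def shot(name):
    p=bot.camera_params(name); im,d=bot.capture(name)
    np.savez(f"pics/{name}.npz",im=im,d=d,rvec=p["rvec"],tvec=p["tvec"],f=intr(p),cx=p["cx"],cy=p["cy"],k1=p["k1"])
    return im,d
def load(name): return np.load(f"pics/{name}.npz")
def slopes(p,u,v):
    x=(np.asarray(u,float)-p["cx"])/p["f"]; y=(np.asarray(v,float)-p["cy"])/p["f"]
    rd=np.hypot(x,y); r=rd.copy()
    for _ in range(20): r=rd/(1+p["k1"]*r**2)
    s=np.where(rd>0,r/np.maximum(rd,1e-9),1); return x*s,y*s
def px2w(p,u,v,z=None):
    """world points: by depth (z None) or on plane z"""
    a,b=slopes(p,u,v); Rm=cv2.Rodrigues(np.array(p["rvec"],float))[0]; t=np.array(p["tvec"],float).ravel()
    ray=np.stack([a,b,np.ones_like(a)],-1)@Rm; c=-Rm.T@t
    if z is None: k=p["d"][np.round(v).astype(int),np.round(u).astype(int)]
    else: k=(z-c[2])/ray[...,2]
    return c+ray*np.asarray(k)[...,None]
def w2px(p,P):
    Rm=cv2.Rodrigues(np.array(p["rvec"],float))[0]; q=np.atleast_2d(P)@Rm.T+np.array(p["tvec"],float).ravel()
    s=q[:,:2]/q[:,2:]; s=s*(1+p["k1"]*(s**2).sum(1,keepdims=True)); return s*p["f"]+[p["cx"],p["cy"]]
def save(name,im): cv2.imwrite(f"pics/{name}.png",cv2.cvtColor(im,cv2.COLOR_RGB2BGR))
E
python3 - <<'E'
from h import *
o=bot.get_obs(); print(o)
for n in("top","side"):
    im,d=shot(n); save(n+"1",im); p=load(n)
    print(n,p["rvec"],p["tvec"],p["f"],p["k1"])
E
```

```text
pics
{'time': 0.0, 'joint_positions': array([ 1.17003830e+00,  3.42708745e-01,  1.52502732e+00, -1.61886102e-06,
        1.27538713e+00, -1.45973745e-01]), 'dq': array([ 6.17068982e-05, -1.02606186e-03,  6.95082720e-04,  6.34231945e-04,
        2.06501322e-03, -1.68196802e-03]), 'tau': array([ 1.46714825e-03, -4.31227648e+01, -2.44226611e+01,  7.17929564e-02,
        5.58107521e-02, -1.08032889e-04]), 'tool_pos': array([132.13017636, 507.69571737, 237.04860849]), 'tcp_rot': array([-3.14007817e+00, -2.21094302e-04,  2.88680867e+00]), 'contact_force': array([ 0.07146088, -0.83286165, -0.87003118]), 'moment': array([-0.01839148,  0.01922296, -0.01101832]), 'finger_force': 0.0, 'grip_width': 91.41850775085018}
top [ 2.11239892 -2.14748386  0.19976555] [  38.05218389  539.26504916 1076.13702966] 423.66572476750866 -0.010990332742127535
side [ 2.13685075 -0.47970012  0.22794337] [-461.18877512  212.46258523 1089.90941386] 384.63886485883876 -0.08043329219770484
```

View pics/top1.png

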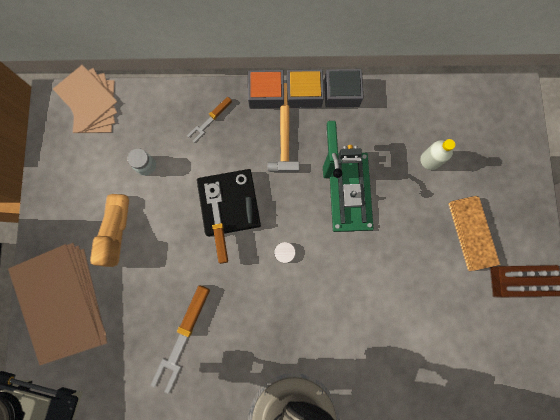

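View pics/side1.png

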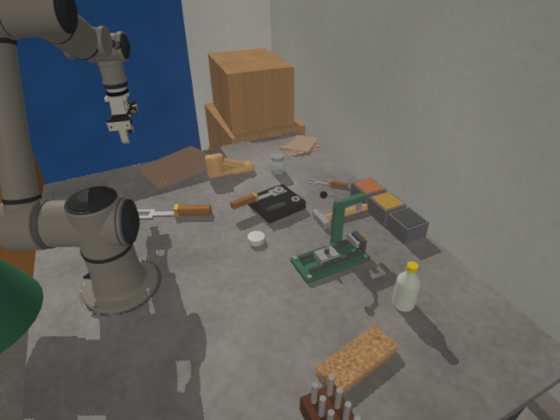

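The top view shows the lifter with its handle at about (221,243) and the ring at (213,190). The press base spans about (335..372, 152..231) and the slide is near (352,195). I'll enlarge that region.

```bash
python3 - <<'E'
from h import *
p=load("top"); im=p["im"]
a=cv2.resize(im[160:270,190:270],None,fx=5,fy=5,interpolation=cv2.INTER_CUBIC)
b=cv2.resize(im[130:240,315:393],None,fx=5,fy=5,interpolation=cv2.INTER_CUBIC)
save("top1c",np.hstack([a,b]))
E
```

```text
(no output)
```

View pics/top1c.png

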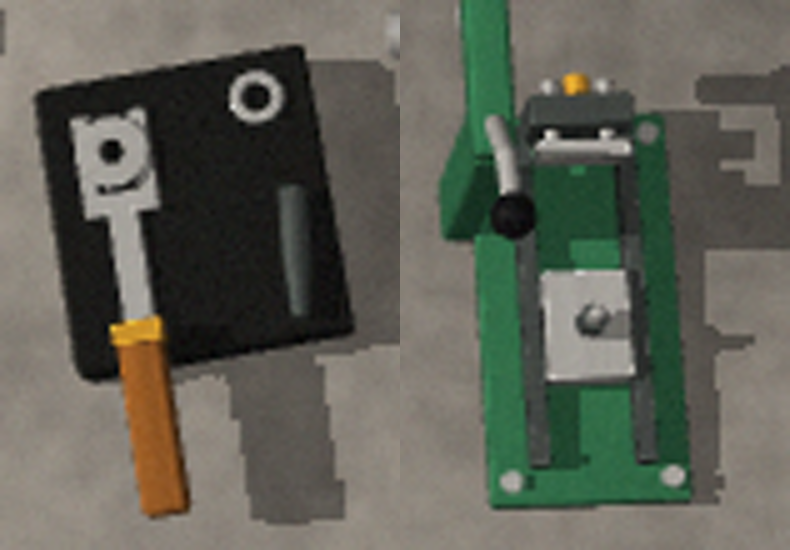

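```bash
python3 - <<'E'
from h import *
np.set_printoptions(precision=1,suppress=True)
p=load("top")
L=lambda u,v,z:px2w(p,190+u/5,160+v/5,z)
Q=lambda u,v,z:px2w(p,315+(u-400)/5,130+v/5,z)
hr=L(167,513,59);hf=L(136,322,59);ring=L(113,150,43)
print("handle rear/front",hr,hf,"ring",ring, "len",np.linalg.norm(hr-hf))
t=(L(72,120,39)+L(142,108,39))/2; fb=(L(88,218,39)+L(160,207,39))/2
print("tips",t,"forkback",fb, np.linalg.norm(t-hr))
print("slab corners",[L(*c,35) for c in((38,90),(303,46),(354,330),(88,382))])
fl=Q(490,507,14);fr=Q(690,500,14);rr=Q(660,112,14)
print("press",fl,fr,rr,np.linalg.norm(fl-fr),np.linalg.norm(rr-fr),(fl+rr)/2)
s=[Q(*c,38) for c in((541,272),(632,269),(635,380),(545,381))];print(s,sum(s)/4)
print("pin tip",Q(594,312,72))
for a,b in((hr,hf),(hr,t),(fr,rr),(s[3],s[0]),(s[2],s[1])):print(np.degrees(np.arctan2(*(b-a)[1::-1])))
E
```

```text
handle rear/front [398.9 173.4  59. ] [498.3 190.2  59. ] ring [594.2 205.7  43. ] len 100.79291013019458
tips [615.1 209.7  39. ] forkback [560.6 200.   39. ] 220.19782237735194
slab corners [array([630.2, 248.1,  35. ]), array([652.7, 103.7,  35. ]), array([495.6,  77.3,  35. ]), array([470. , 218.8,  35. ])]
press [ 480.6 -117.7   14. ] [ 482.6 -226.7   14. ] [ 702.4 -222.3   14. ] 108.99424011091978 219.83177794996448 [ 591.5 -170.    14. ]
[array([ 605.3, -147.2,   38. ]), array([ 606.2, -196.7,   38. ]), array([ 545. , -195.2,   38. ]), array([ 545.2, -146.7,   38. ])] [ 575.4 -171.5   38. ]
pin tip [ 575.3 -168.4   72. ]
9.591222210689367
9.522967019720237
1.1308009130105512
-0.496250416401842
-1.480685032821551
```

Request:
step_arm(
  deltas=[
    [1,0,0,0,-0.09],
    [1,0,0,0,-0.09],
    [1,0,0,0,-0.088],
    [1,-0.05,-0.075,0.01,0],
    [1,-0.05,-0.075,0.01,0],
    [1,-0.05,-0.075,0.01,0],
    [1,-0.05,-0.075,0.01,0],
    [1,-0.05,-0.075,0.01,0],
  ],
)

```text
time: 0.9
tool_pos: [287.3, 342.3, 212.4]
tcp_rot: [-3.142, -0.0, -2.975]
contact_force: [0.9, 0.5, 0.8]
grip_width: 92.0
finger_force: 0.0
```

Request:
step_arm(
  deltas=[
    [1,-0.05,-0.075,0.01,0],
    [1,-0.05,-0.075,0.01,0],
    [1,-0.05,-0.075,0.01,0],
    [1,-0.05,-0.075,0.01,0],
    [1,-0.066,-0.073,0.01,0],
    [1,0,0,0,0],
    [1,0,0,0,0],
  ],
)

```text
time: 1.6
tool_pos: [448.6, 181.1, 187.1]
tcp_rot: [3.141, -0.002, -2.978]
contact_force: [-1.1, 0.5, 0.2]
grip_width: 91.8
finger_force: 0.0
```

```bash
python3 - <<'E'
from h import *
im,d=shot("wrist"); save("wr1",im); o=bot.get_obs(); print(o["time"],o["tool_pos"],np.degrees(o["tcp_rot"]),o["contact_force"]); p=load("wrist"); print(p["f"],p["k1"],p["rvec"],p["tvec"])
print(w2px(p,[[449,182,59],[594,206,43]]))
E
```

```text
1.65 [447.93789705 181.9699832  187.29160107] [ 1.79979010e+02 -9.08312870e-02 -1.70521156e+02] [-0.38260141  0.29812311  0.67274474]
298.8587089575676 -0.021633550174235232 [-1.89669469 -2.23548677 -0.33337624] [-104.32644203 -472.1478872   205.18914291]
[[283.85555123 207.17993439]
 [283.52858494 325.11296108]]
```

View pics/wr1.png

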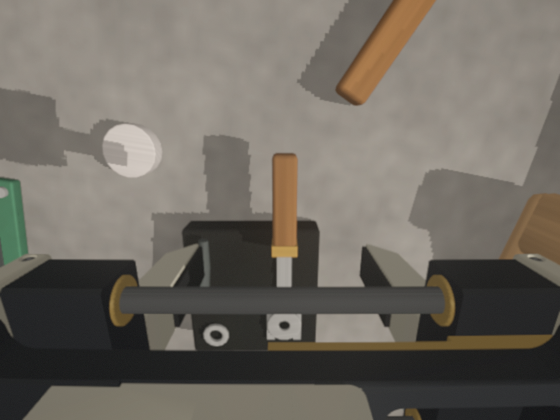

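The wrist view confirms the estimate: handle centred at about column 285 and running vertically, ring at about (284.5,326). The projections predicted were (284,207) and (283.5,325). Descending to grip.

Request:
step_arm(
  deltas=[
    [1,0,0,0.08,0],
    [1,0,0,0.08,0],
    [1,0,0,0.08,0],
    [1,0,0,0.04,0],
    [1,0,0,0.016,0],
    [1,0,0,0,0],
  ],
)

```text
time: 2.25
tool_pos: [447.6, 182.8, 39.4]
tcp_rot: [3.142, -0.002, -2.974]
contact_force: [-0.1, 0.3, 1.0]
grip_width: 91.7
finger_force: 0.0
```

Request:
step_arm(
  deltas=[
    [0.5,0,0,0,0],
    [0.35,0,0,0,0],
    [0.3,0,0,0,0],
    [0.27,0,0,0,0],
    [0.24,0,0,0,0],
    [0.2,0,0,0,0],
    [0.1,0,0,0,0],
    [0,0,0,0,0],
  ],
)

```text
time: 3.05
tool_pos: [448.6, 181.9, 39.7]
tcp_rot: [3.141, -0.0, -2.976]
contact_force: [0.2, -0.5, -0.2]
grip_width: 32.2
finger_force: 0.0
```

Request:
step_arm(
  deltas=[
    [0,0,0,0,0],
    [0,0,0,0,0],
  ],
)

```text
time: 3.25
tool_pos: [448.6, 181.9, 39.7]
tcp_rot: [3.142, -0.0, -2.975]
contact_force: [-0.9, -0.9, 1.4]
grip_width: 23.6
finger_force: 30.0
```

```bash
python3 - <<'E'
from h import *
np.set_printoptions(precision=2,suppress=True)
im,d=shot("wrist"); save("wr2",im); o=bot.get_obs(); print(o["time"],o["tool_pos"],np.degrees(o["tcp_rot"]),o["contact_force"],o["finger_force"],o["grip_width"])
p=load("wrist"); save("wr2c",cv2.resize(im[130:410,180:390],None,fx=2.1,fy=2.1,interpolation=cv2.INTER_CUBIC))
print(w2px(p,[[448.6,181.8,59],[594,206,43]]))
E
```

```text
3.3 [448.58 181.91  39.68] [ 180.     -0.01 -170.48] [-0.88 -0.31  0.37] 29.968467950820923 23.897535519052486
[[284.25 291.48]
 [283.22 463.63]]
```

View pics/wr2c.png

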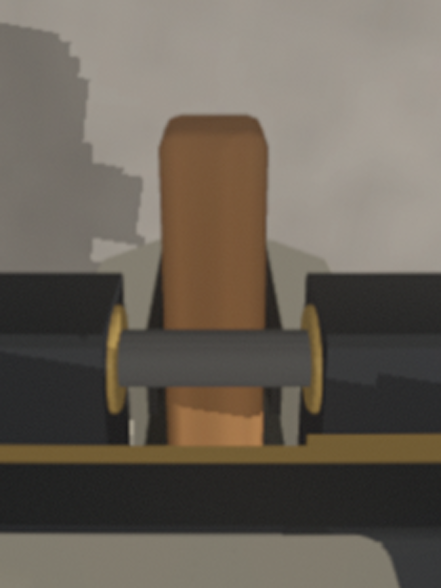

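Gripped (23.9 mm, 30 N). Before moving on I'll refine the press axis from the stored top image.

```bash
python3 - <<'E'
from h import *
np.set_printoptions(precision=1,suppress=True)
p=load("top"); im=p["im"].astype(int)
v,u=np.mgrid[130:240,315:393]; W=px2w(p,u.ravel(),v.ravel()); c=im[130:240,315:393].reshape(-1,3)
g=(c[:,1]>c[:,0]+25)&(abs(W[:,2]-14)<6)
W14=px2w(p,u.ravel(),v.ravel(),14.); pts=W14[g][:,:2].astype(np.float32)
print("base",g.sum(),cv2.minAreaRect(pts))
W38=px2w(p,u.ravel(),v.ravel(),38.)
s=(c.min(1)>120)&(abs(W[:,2]-38)<8)&(np.hypot(W38[:,0]-575,W38[:,1]+171)<45); q=W38[s][:,:2].astype(np.float32)
print("slide",s.sum(),cv2.minAreaRect(q),q.mean(0), np.median(W[s],0))
d=np.median(W[g],0); print("base z med",d)
# heights over pin
i=(abs(u.ravel()-353.8)<4)&(abs(v.ravel()-193)<4); print(W[i][W[i][:,2]>45])
E
```

```text
base 1623 ((591.158203125, -160.8810577392578), (217.228271484375, 127.2695083618164), 1.269519567489624)
slide 298 ((577.4655151367188, -169.41722106933594), (58.6259880065918, 46.06046676635742), 1.0431028604507446) [ 577.7 -167.3] [ 578.3 -165.3   38.4]
base z med [ 560.4 -171.    14.4]
[[ 583.2 -167.3   53.5]
 [ 581.3 -168.4   62. ]
 [ 579.  -169.1   72. ]
 [ 579.4 -172.1   70.1]
 [ 580.7 -164.7   52.8]
 [ 580.7 -167.4   52.6]
 [ 576.9 -166.8   69.6]
 [ 575.8 -168.6   74.3]
 [ 576.1 -171.5   72.7]
 [ 578.  -164.6   52.7]
 [ 577.4 -166.8   54.9]
 [ 574.5 -167.    68.1]
 [ 573.9 -169.1   70.7]
 [ 574.7 -172.4   67.1]
 [ 576.6 -176.9   57.9]
 [ 574.2 -163.5   57.7]
 [ 574.6 -166.6   55.5]
 [ 573.3 -168.1   61.3]
 [ 573.3 -170.8   61. ]
 [ 574.6 -174.7   54.7]
 [ 574.8 -177.5   54. ]
 [ 573.  -164.7   50.3]
 [ 571.8 -166.4   55.8]
 [ 571.9 -169.1   55.4]
 [ 571.9 -171.9   55. ]
 [ 571.9 -174.6   54.6]
 [ 570.6 -167.6   48.5]
 [ 570.3 -170.    49.8]
 [ 570.2 -172.7   50. ]]
```

Request:
step_arm(
  deltas=[
    [0,0,0,-0.006,0],
    [0,0,0,-0.012,0],
    [0,0,0,-0.018,0.006],
    [0,0,0,-0.022,0.012],
    [0,0,0,-0.022,0.018],
    [0,0,0,-0.018,0.018],
    [0,0,0,-0.014,0.016],
    [0,0,0,-0.008,0.012],
  ],
)

```text
time: 4.1
tool_pos: [448.9, 182.0, 100.7]
tcp_rot: [3.141, 0.001, -3.106]
contact_force: [0.2, -0.6, -1.9]
grip_width: 23.7
finger_force: 30.0
```

Request:
step_arm(
  deltas=[
    [0,0,0,0,0.011],
    [0,0.0016,-0.008,0,0],
    [0,0.0033,-0.016,0,0],
    [0,0.0049,-0.024,0,0],
    [0,0.0065,-0.032,0,0],
    [0,0.0085,-0.042,0,0],
    [0,0.0085,-0.042,0,0],
    [0,0.0085,-0.042,0,0],
  ],
)

```text
time: 4.9
tool_pos: [429.1, 76.9, 99.5]
tcp_rot: [-3.142, -0.001, -3.122]
contact_force: [0.3, 0.0, -1.8]
grip_width: 23.8
finger_force: 30.0
```

Request:
step_arm(
  deltas=[
    [0,0.0085,-0.042,0,0],
    [0,0.0085,-0.042,0,0],
    [0,0.0085,-0.042,0,0],
    [0,0.0085,-0.042,0,0],
    [0,0.0085,-0.042,0,0],
    [0,0.0085,-0.042,0,0],
    [0,0.0085,-0.042,0,0],
    [0,0.0085,-0.042,0,0],
  ],
)

```text
time: 5.7
tool_pos: [398.2, -91.6, 99.6]
tcp_rot: [3.141, -0.001, -3.122]
contact_force: [0.3, -0.3, -2.1]
grip_width: 23.6
finger_force: 30.0
```

Request:
step_arm(
  deltas=[
    [0,0.0085,-0.042,0,0],
    [0,0.0085,-0.042,0,0],
    [0,0.0065,-0.032,0,0],
    [0,0.0049,-0.024,0,0],
    [0,0.0033,-0.017,0,0],
    [0,0.0016,-0.009,0,0],
    [0,0,0,0,0],
    [0,0,0,0,0],
  ],
)

```text
time: 6.5
tool_pos: [384.1, -173.1, 99.6]
tcp_rot: [3.141, -0.0, -3.121]
contact_force: [-0.4, 0.0, -1.4]
grip_width: 23.8
finger_force: 30.0
```

```bash
python3 - <<'E'
from h import *
np.set_printoptions(precision=1,suppress=True)
im,d=shot("top"); o=bot.get_obs(); print(o["time"],o["tool_pos"],np.degrees(o["tcp_rot"]),o["contact_force"])
p=load("top"); g=o["tool_pos"]; print(w2px(p,[[576.5,-169.5,72],[g[0]+148,g[1]+2.8,g[2]+4]]))
a=cv2.resize(im[140:255,315:393],None,fx=5,fy=5,interpolation=cv2.INTER_CUBIC)
im2,d=shot("side"); q=load("side"); print(w2px(q,[[576.5,-169.5,72],[g[0]+148,g[1]+2.8,g[2]+4]]))
b=cv2.resize(im2[190:290,255:335],None,fx=5,fy=5.75,interpolation=cv2.INTER_CUBIC)
save("pre",np.hstack([a,b]))
E
```

```text
6.55 [ 384.2 -172.9   99.7] [ 180.    -0.  -178.8] [-0.8 -1.1 -1.7]
[[354.2 191.9]
 [357.6 206.3]]
[[325.7 243.4]
 [312.7 239.3]]
```

View pics/pre.png

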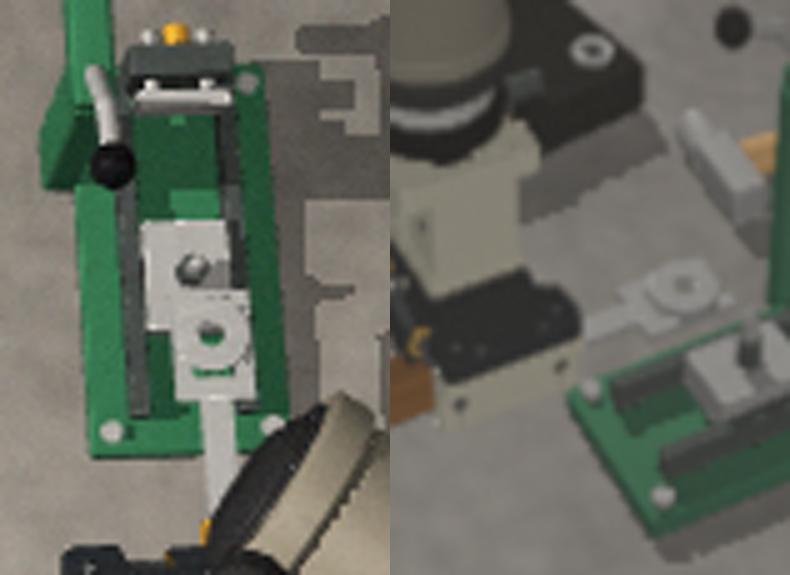

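The ring sits at crop (212,334) → px (357.4,206.8), matching the prediction, so it has not slid. The pin is near crop (193,266) → px (353.6,193). A tighter crop should pin that down.

```bash
python3 - <<'E'
from h import *
np.set_printoptions(precision=1,suppress=True)
p=load("top");q=load("side")
z=lambda im,u,v:cv2.resize(im[v:v+32,u:u+24],None,fx=16,fy=16,interpolation=cv2.INTER_CUBIC)
save("pin",np.hstack([z(p["im"],342,178),z(q["im"],314,234)]))
P=[[576.5,-169.5,h] for h in(72,66,54,38)]
print(w2px(p,P)-[342,178],w2px(q,P)-[314,234])
v,u=np.mgrid[234:266,314:338]; W=px2w(q,u.ravel(),v.ravel()); k=(W[:,2]>58)&(abs(W[:,1]+170)<15)&(W[:,2]<80); print(np.c_[u.ravel(),v.ravel(),W][k])
v,u=np.mgrid[178:210,342:366]; W=px2w(p,u.ravel(),v.ravel()); k=(W[:,2]>58)&(W[:,2]<80); print(np.c_[u.ravel(),v.ravel(),W][k])
E
```

```text
[[12.2 13.9]
 [11.8 14.4]
 [11.  15.4]
 [ 9.9 16.7]] [[11.7  9.4]
 [11.6 11. ]
 [11.3 14.1]
 [11.1 18.3]]
[[ 327.   244.   579.3 -172.5   71. ]
 [ 328.   244.   582.1 -173.4   70.7]
 [ 326.   245.   575.7 -173.1   69.1]
 [ 327.   245.   579.8 -172.2   66.8]
 [ 328.   245.   581.3 -175.1   68.5]
 [ 326.   246.   575.5 -173.8   65.8]
 [ 327.   246.   578.5 -174.4   65.2]
 [ 328.   246.   580.8 -176.3   65.8]
 [ 326.   247.   576.2 -173.    61.2]
 [ 327.   247.   578.5 -174.8   61.7]
 [ 328.   247.   579.  -179.4   65. ]
 [ 327.   248.   577.1 -177.3   60.3]
 [ 328.   248.   580.5 -177.4   59.1]]
[[ 353.   191.   579.8 -167.2   68.5]
 [ 354.   191.   579.  -169.1   71.9]
 [ 355.   191.   579.4 -172.2   69.9]
 [ 351.   192.   579.5 -163.7   58. ]
 [ 353.   192.   577.4 -167.3   67.3]
 [ 354.   192.   576.3 -169.    71.9]
 [ 355.   192.   576.  -171.4   73.3]
 [ 353.   193.   575.1 -167.4   65.7]
 [ 354.   193.   574.5 -169.6   68.2]
 [ 355.   193.   574.8 -172.6   66.5]
 [ 353.   194.   573.4 -168.3   60.7]
 [ 354.   194.   573.  -170.5   62.7]]
```

View pics/pin.png

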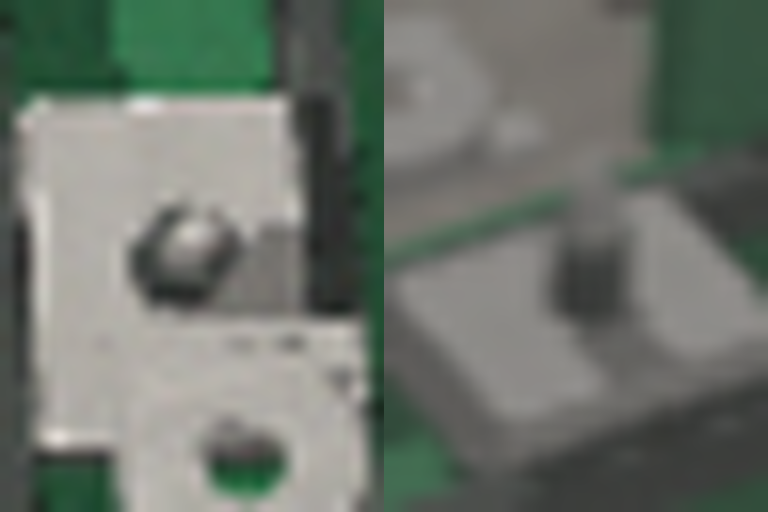

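Left: the post/shoulder disc is centred at about zoom (187,254) → px (353.2,193.4). The ring is centred at (243,462) → px (356.8,206.4), about 1.5 mm to +y of nominal. Moving over the pin, with a correction of roughly −1.6 mm in y.

Request:
step_arm(
  deltas=[
    [0,-0.004,-0.0005,0,0],
    [0,-0.008,-0.0005,0,0],
    [0,-0.014,-0.001,0,0],
    [0,-0.018,-0.001,0,0],
    [0,-0.018,-0.001,0,0],
    [0,-0.014,-0.0005,0,0],
    [0,-0.008,-0.0005,0,0],
    [0,-0.004,0,0,0],
  ],
)

```text
time: 7.4
tool_pos: [428.7, -175.0, 99.6]
tcp_rot: [3.141, -0.0, -3.121]
contact_force: [-0.6, -0.4, -1.6]
grip_width: 23.7
finger_force: 30.0
```

Request:
step_arm(
  deltas=[
    [0,0,0,0.005,0],
    [0,0,0,0.01,0],
    [0,0,0,0.012,0],
    [0,0,0,0.01,0],
    [0,0,0,0.005,0],
    [0,0,0,0,0],
    [0,0,0,0,0],
  ],
)

```text
time: 8.1
tool_pos: [428.3, -175.1, 78.7]
tcp_rot: [3.141, -0.0, -3.122]
contact_force: [-0.2, 0.1, -0.9]
grip_width: 23.7
finger_force: 30.0
```

```bash
python3 - <<'E'
from h import *
np.set_printoptions(precision=1,suppress=True)
im,d=shot("top"); im2,d2=shot("side"); o=bot.get_obs(); print(o["time"],o["tool_pos"],np.degrees(o["tcp_rot"]),o["contact_force"])
p=load("top");q=load("side"); g=o["tool_pos"]; r=[g[0]+148,g[1]+3.1,g[2]+4]
z=lambda im,u,v:cv2.resize(im[v:v+32,u:u+24],None,fx=16,fy=16,interpolation=cv2.INTER_CUBIC)
save("pin2",np.hstack([z(im,342,178),z(im2,314,226)]))
P=[[576.5,-169.5,72],[576.5,-169.5,54],r]
print((w2px(p,P)-[341.5,177.5])*16,(w2px(q,P)-[313.5,225.5])*16+[384,0])
E
```

```text
8.2 [ 428.4 -175.2   78.8] [-180.     0.  -178.8] [-0.1 -0.1 -0.8]
[[203.  230.9]
 [183.4 254.4]
 [230.8 216.9]] [[578.6 286.6]
 [573.4 362.2]
 [588.3 248.7]]
```

View pics/pin2.png

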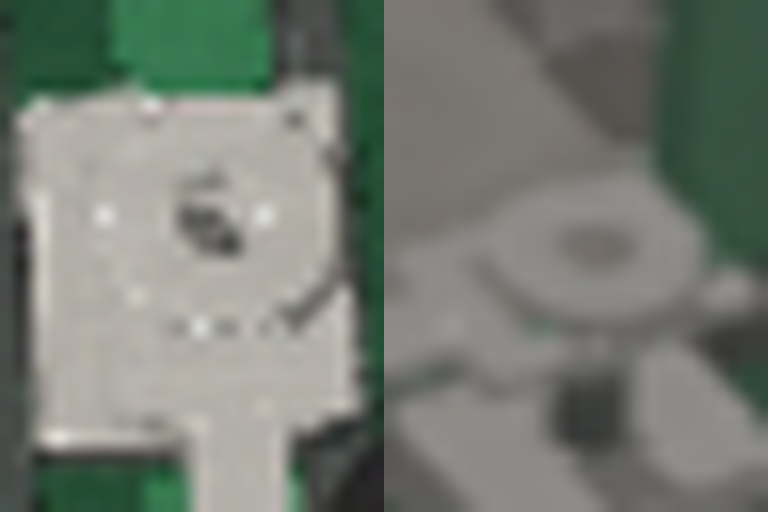

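The hole is centred at about (211,213) in the top zoom, where the pin axis at that height should appear at about (218,216). In the side zoom it is at (597,248) against (595,248). That puts it within about 0.7 mm, so I'm lowering.

Request:
step_arm(
  deltas=[
    [0,0,0,0.004,0],
    [0,0,0,0.006,0],
    [0,0,0,0.006,0],
    [0,0,0,0.006,0],
    [0,0,0,0.006,0],
  ],
)

```text
time: 8.7
tool_pos: [428.2, -175.0, 64.3]
tcp_rot: [3.141, -0.0, -3.121]
contact_force: [-0.5, -0.2, -0.1]
grip_width: 23.9
finger_force: 30.0
```

Request:
step_arm(
  deltas=[
    [0,0,0,0.006,0],
    [0,0,0,0.006,0],
    [0,0,0,0.006,0],
  ],
)

```text
time: 9.0
tool_pos: [428.3, -175.1, 55.4]
tcp_rot: [3.141, 0.0, -3.122]
contact_force: [-0.2, 0.0, -1.5]
grip_width: 23.8
finger_force: 30.0
```

Request:
step_arm(
  deltas=[
    [0,0,0,0.006,0],
    [0,0,0,0.006,0],
    [0,0,0,0.003,0],
    [0,0,0,0,0],
  ],
)

```text
time: 9.4
tool_pos: [428.1, -175.0, 48.0]
tcp_rot: [3.141, -0.0, -3.121]
contact_force: [-0.5, -0.3, -1.8]
grip_width: 23.7
finger_force: 30.0
```

```bash
python3 - <<'E'
from h import *
np.set_printoptions(precision=1,suppress=True)
im,d=shot("top"); im2,d2=shot("side"); o=bot.get_obs(); print(o["time"],o["tool_pos"],np.degrees(o["tcp_rot"]),o["contact_force"])
z=lambda im,u,v:cv2.resize(im[v:v+32,u:u+24],None,fx=16,fy=16,interpolation=cv2.INTER_CUBIC)
save("pin3",np.hstack([z(im,342,178),z(im2,314,232)]))
E
```

```text
9.5 [ 428.3 -175.1   48.2] [ 180.     0.  -178.8] [-0.1  0.   0.5]
```

View pics/pin3.png

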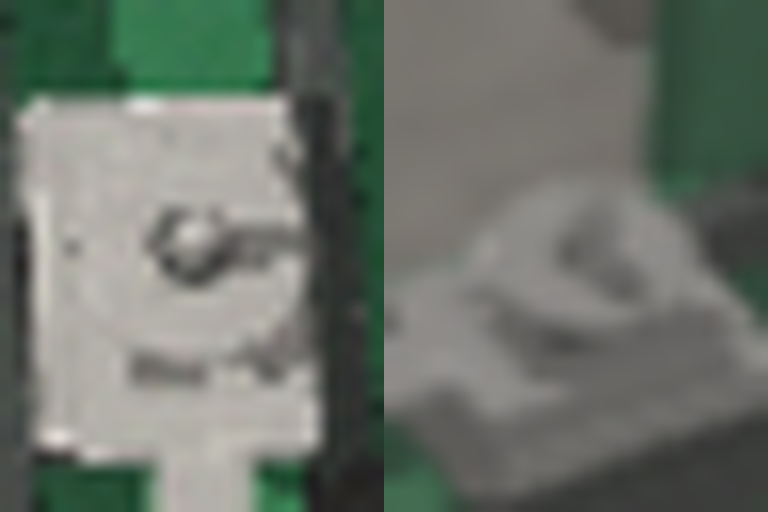

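The ring is down over the pin: pin at (190,243) inside the ring in the top zoom, with a gap to the fork below in the side view. Now I'll estimate the gauge bar's front from the depth data and check the ring's height.

```bash
python3 - <<'E'
from h import *
np.set_printoptions(precision=1,suppress=True)
p=load("top")
v,u=np.mgrid[150:215,335:372]; W=px2w(p,u.ravel(),v.ravel())
r=np.hypot(W[:,0]-576.6,W[:,1]+170); k=(r<17)&(r>8); print("ring z med",np.median(W[k][:,2]),np.percentile(W[k][:,2],[10,90]))
for row in range(154,168):
    A=px2w(p,np.arange(345,361),np.full(16,row)); print(row,np.median(A,0), np.median(p["im"][row,345:361],0))
print([px2w(p,352.,130+t/5,57.) for t in(140,155,158,160)])
E
```

```text
ring z med 58.69665575290685 [55.9 61. ]
154 [ 683.7 -172.2   60.3] [60.5 66.  61.5]
155 [ 682.9 -173.4   54.2] [34. 35. 33.]
156 [ 682.5 -175.1   46.3] [35. 37. 34.]
157 [ 682.6 -176.8   36.3] [62.  66.  60.5]
158 [ 673.4 -172.1   57.3] [180.5 176.  170. ]
159 [ 670.7 -172.4   57.3] [180.  175.5 171. ]
160 [ 667.7 -171.7   56.9] [121.  118.  114.5]
161 [ 665.9 -172.4   54.5] [81.  80.5 77. ]
162 [ 665.6 -174.    45.8] [76.  75.  72.5]
163 [ 671.5 -180.3   16.4] [44.  75.5 52.5]
164 [ 668.9 -179.7   15.2] [37.  78.5 53. ]
165 [ 665.8 -179.3   16. ] [36.5 76.5 52.5]
166 [ 663.2 -176.6   15. ] [38. 77. 52.]
167 [ 660.7 -178.6   14.1] [36.5 77.  52. ]
[array([ 673.5, -171.1,   57. ]), array([ 665.1, -170.7,   57. ]), array([ 663.5, -170.6,   57. ]), array([ 662.3, -170.6,   57. ])]
```

Request:
step_arm(
  deltas=[
    [0,-0.004,0,0,0],
    [0,-0.006,0,0,0],
    [0,-0.006,0,0,0],
    [0,-0.004,0,0,0],
    [0,-0.002,0,0,0],
    [0,-0.001,0,0,0],
    [0,0,0,0,0],
  ],
)

```text
time: 10.2
tool_pos: [439.7, -174.8, 48.2]
tcp_rot: [3.141, -0.0, -3.121]
contact_force: [0.2, -0.2, -0.8]
grip_width: 23.6
finger_force: 30.0
```

The ring's top face is at about 58 mm, so it is seated. The bar front is at about x 666, giving a gauge setting near +98, so the tips have about 56 mm to go. Pushing in the slide.

Request:
step_arm(
  deltas=[
    [0,-0.002,0,0,0],
    [0,-0.002,0,0,0],
    [0,-0.003,0,0,0],
    [0,-0.004,0,0,0],
    [0,-0.005,0,0,0],
    [0,-0.006,0,0,0],
    [0,-0.006,0,0,0],
    [0,-0.006,0,0,0],
  ],
)

```text
time: 11.0
tool_pos: [456.8, -174.4, 48.1]
tcp_rot: [3.141, -0.001, -3.121]
contact_force: [-4.2, -1.0, -0.7]
grip_width: 24.2
finger_force: 30.0
```

Request:
step_arm(
  deltas=[
    [0,-0.006,0,0,0],
    [0,-0.006,0,0,0],
    [0,-0.006,0,0,0],
    [0,-0.006,0,0,0],
    [0,-0.006,0,0,0],
    [0,-0.004,0,0,0],
    [0,-0.002,0,0,0],
    [0,0,0,0,0],
  ],
)

```text
time: 11.8
tool_pos: [475.0, -174.1, 48.2]
tcp_rot: [-3.142, 0.0, -3.121]
contact_force: [-2.3, 0.1, -0.3]
grip_width: 24.1
finger_force: 30.0
```

```bash
python3 - <<'E'
from h import *
np.set_printoptions(precision=2,suppress=True)
im,d=shot("top"); o=bot.get_obs(); print(o["time"],o["tool_pos"],np.degrees(o["tcp_rot"]),o["contact_force"])
p=load("top")
v,u=np.mgrid[150:215,335:372]; W=px2w(p,u.ravel(),v.ravel())
s=(W[:,2]>54)&(W[:,2]<64)&(W[:,0]<645); print(W[s].mean(0),s.sum())
E
```

```text
11.85 [ 474.99 -174.17   48.21] [-180.      0.03 -178.85] [-3.49  0.35 -0.94]
[ 608.24 -169.82   58.27] 149
```

Request:
step_arm(
  deltas=[
    [0,-0.003,0,0,0],
    [0,-0.005,0,0,0],
    [0,-0.006,0,0,0],
    [0,-0.006,0,0,0],
    [0,-0.004,0,0,0],
    [0,-0.003,0,0,0],
    [0,-0.001,0,0,0],
  ],
)

```text
time: 12.55
tool_pos: [488.9, -173.9, 48.2]
tcp_rot: [3.142, 0.0, -3.121]
contact_force: [-4.4, 0.3, -1.1]
grip_width: 23.7
finger_force: 30.0
```

Request:
step_arm(
  deltas=[
    [0,-0.001,0,0,0],
    [0,-0.001,0,0,0],
    [0,-0.001,0,0,0],
    [0,0,0,0,0],
  ],
)

```text
time: 12.95
tool_pos: [490.3, -173.8, 48.2]
tcp_rot: [3.142, 0.0, -3.122]
contact_force: [-2.7, 0.1, -0.9]
grip_width: 23.8
finger_force: 30.0
```

Request:
step_arm(
  deltas=[
    [0,-0.001,0,0,0],
    [0,-0.001,0,0,0],
    [0,-0.001,0,0,0],
  ],
)

```text
time: 13.25
tool_pos: [491.7, -173.8, 48.2]
tcp_rot: [3.141, 0.0, -3.122]
contact_force: [-4.0, -0.9, -1.6]
grip_width: 23.6
finger_force: 30.0
```

Request:
step_arm(
  deltas=[
    [0,-0.001,0,0,0],
    [0,-0.001,0,0,0],
  ],
)

```text
time: 13.45
tool_pos: [492.8, -173.8, 48.2]
tcp_rot: [3.142, 0.0, -3.121]
contact_force: [-3.9, -1.0, -0.4]
grip_width: 23.6
finger_force: 30.0
```

Request:
step_arm(
  deltas=[
    [0,-0.0008,0,0,0],
    [0,-0.0008,0,0,0],
  ],
)

```text
time: 13.65
tool_pos: [493.6, -173.7, 48.2]
tcp_rot: [3.141, -0.0, -3.122]
contact_force: [-4.3, -0.8, -0.8]
grip_width: 23.7
finger_force: 30.0
```

Request:
step_arm(
  deltas=[
    [0,-0.0008,0,0,0],
    [0,-0.0008,0,0,0],
  ],
)

```text
time: 13.85
tool_pos: [494.4, -173.7, 48.2]
tcp_rot: [3.142, 0.0, -3.121]
contact_force: [-3.5, 0.0, -0.1]
grip_width: 23.9
finger_force: 30.0
```

Request:
step_arm(
  deltas=[
    [0,-0.0008,0,0,0],
    [0,-0.0008,0,0,0],
  ],
)

```text
time: 14.05
tool_pos: [494.6, -173.6, 48.1]
tcp_rot: [3.141, -0.001, -3.122]
contact_force: [-7.2, 0.0, 0.1]
grip_width: 23.7
finger_force: 30.0
```

The position has stalled and the force is rising, so the tips have met the bar. I'll step up carefully.

Request:
step_arm(
  deltas=[
    [0,0,0,0,0],
  ],
)

```text
time: 14.15
tool_pos: [494.5, -173.6, 48.1]
tcp_rot: [3.141, -0.001, -3.122]
contact_force: [-6.0, 0.1, -0.5]
grip_width: 23.9
finger_force: 30.0
```

Request:
step_arm(
  deltas=[
    [0,-0.0008,0,0,0],
    [0,0,0,0,0],
  ],
)

```text
time: 14.35
tool_pos: [494.6, -173.5, 48.0]
tcp_rot: [3.141, -0.002, -3.122]
contact_force: [-7.7, -0.4, 0.9]
grip_width: 23.6
finger_force: 30.0
```

Request:
step_arm(
  deltas=[
    [0,-0.001,0,0,0],
    [0,-0.001,0,0,0],
    [0,0,0,0,0],
  ],
)

```text
time: 14.65
tool_pos: [494.6, -173.3, 47.8]
tcp_rot: [3.14, -0.004, -3.122]
contact_force: [-10.9, -0.3, 1.6]
grip_width: 23.7
finger_force: 30.0
```

Request:
step_arm(
  deltas=[
    [0,-0.001,0,0,0],
    [0,-0.001,0,0,0],
    [0,-0.001,0,0,0],
    [0,0,0,0,0],
  ],
)

```text
time: 15.05
tool_pos: [494.7, -172.9, 47.4]
tcp_rot: [3.139, -0.007, -3.121]
contact_force: [-14.6, -0.6, 2.8]
grip_width: 24.0
finger_force: 30.0
```

Request:
step_arm(
  deltas=[
    [0,-0.001,0,0,0],
    [0,0,0,0,0],
    [0,0,0,0,0],
    [0,0,0,0,0],
    [0,0,0,0,0],
    [0,0,0,0,0],
    [0,0,0,0,0],
  ],
)

```text
time: 15.75
tool_pos: [494.7, -172.8, 47.3]
tcp_rot: [3.139, -0.008, -3.121]
contact_force: [-15.9, 0.2, 2.3]
grip_width: 24.0
finger_force: 30.0
```

Request:
step_arm(
  deltas=[
    [0,0,0,0,0],
    [0,0,0,0,0],
    [0,0,0,0,0],
    [0,0,0,0,0],
    [0,0,0,0,0],
    [0,0,0,0,0],
    [0,0,0,0,0],
    [0,0,0,0,0],
  ],
)

```text
time: 16.55
tool_pos: [494.7, -172.8, 47.2]
tcp_rot: [3.139, -0.008, -3.121]
contact_force: [-15.7, -0.6, 2.8]
grip_width: 23.8
finger_force: 30.0
```

The lean held at about 15.7 N for over 1.3 s. Now drawing straight out.

Request:
step_arm(
  deltas=[
    [0,0.002,0,0,0],
    [0,0.002,0,0,0],
    [0,0.002,0,0,0],
    [0,0.002,0,0,0],
    [0,0.002,0,0,0],
    [0,0.003,0,0,0],
    [0,0.004,0,0,0],
    [0,0.005,0,0,0],
  ],
)

```text
time: 17.35
tool_pos: [487.9, -174.1, 48.4]
tcp_rot: [-3.141, 0.001, -3.121]
contact_force: [0.6, -0.0, -2.2]
grip_width: 23.8
finger_force: 30.0
```

```bash
python3 - <<'E'
from h import *
np.set_printoptions(precision=2,suppress=True)
im,d=shot("top"); o=bot.get_obs(); print(o["time"],o["tool_pos"],np.degrees(o["tcp_rot"]),o["contact_force"])
p=load("top")
v,u=np.mgrid[150:215,335:372]; W=px2w(p,u.ravel(),v.ravel())
s=(W[:,2]>55)&(W[:,2]<64)&(W[:,0]<650); print(W[s].mean(0),s.sum(), "expect x",494.7+133.5)
E
```

```text
17.4 [ 487.29 -173.91   48.33] [-180.      0.02 -178.85] [-0.56 -0.4  -2.63]
[ 627.74 -169.34   58.45] 144 expect x 628.2
```

Request:
step_arm(
  deltas=[
    [0,0.007,0,0,0],
    [0,0.01,0,0,0],
    [0,0.014,0,0,0],
    [0,0.018,0,0,0],
    [0,0.02,0,0,0],
    [0,0.02,0,0,0],
    [0,0.02,0,0,0],
    [0,0.02,0,0,0],
  ],
)

```text
time: 18.2
tool_pos: [422.1, -175.2, 48.2]
tcp_rot: [3.142, 0.0, -3.122]
contact_force: [-0.2, 0.1, -1.0]
grip_width: 23.4
finger_force: 30.0
```

Request:
step_arm(
  deltas=[
    [0,0.02,0,0,0],
    [0,0.016,0,0,0],
    [0,0.012,0,-0.01,0],
    [0,0.006,0,-0.02,0],
    [0,0,0,-0.03,0],
    [0,0,0,-0.02,0],
    [0,0,0,0,0],
  ],
)

```text
time: 18.9
tool_pos: [397.1, -176.4, 89.9]
tcp_rot: [-3.139, 0.003, -3.121]
contact_force: [0.3, 0.6, -1.2]
grip_width: 23.5
finger_force: 30.0
```

```bash
python3 - <<'E'
from h import *
np.set_printoptions(precision=2,suppress=True)
im,d=shot("top"); o=bot.get_obs(); print(o["time"],o["tool_pos"],np.degrees(o["tcp_rot"]),o["contact_force"])
p=load("top")
v,u=np.mgrid[150:215,335:372]; W=px2w(p,u.ravel(),v.ravel())
s=(W[:,2]>55)&(W[:,2]<64)&(W[:,0]<650)&(W[:,0]>590); print(W[s].mean(0),s.sum())
# target: original lifter pose (shifted a touch), heading 9.5 deg
T=np.array([448.6,181.9]); g=o["tool_pos"][:2]; th=o["tcp_rot"][2]+np.pi; c,s_=np.cos(th),np.sin(th); D=T-g
print("tool shares", -(D@[c,s_])/500, (D@[-s_,c])/500)
E
```

```text
18.95 [ 396.71 -176.08   89.04] [-179.92    0.12 -178.84] [-0.61  0.18 -1.3 ]
[ 627.53 -169.15   58.47] 149
tool shares -0.11826911585020915 0.7137047606868574
```

Request:
step_arm(
  deltas=[
    [0,0,0.02,0,0],
    [0,0,0.05,0,0],
    [0,0,0.07,0,0],
    [0,0,0.07,0,0],
    [0,0,0.07,0,0],
    [0,-0.01,0.07,0,0],
    [0,-0.02,0.07,0,0],
    [0,-0.02,0.07,0,0],
  ],
)

```text
time: 19.75
tool_pos: [415.3, 71.8, 87.7]
tcp_rot: [3.141, -0.001, -3.121]
contact_force: [0.6, -0.5, -2.0]
grip_width: 24.1
finger_force: 30.0
```

Request:
step_arm(
  deltas=[
    [0,-0.02,0.07,0,0],
    [0,-0.02,0.07,0,0],
    [0,-0.02,0.05,0,0],
    [0,-0.008,0.024,0,0],
    [0,0,0.01,0,0],
    [0,0,0,0,-0.047],
    [0,0,0,0,-0.046],
    [0,0,0,0,0],
  ],
)

```text
time: 20.55
tool_pos: [447.1, 181.5, 87.9]
tcp_rot: [-3.141, -0.001, -2.976]
contact_force: [-0.3, -0.1, -0.9]
grip_width: 23.9
finger_force: 30.0
```

```bash
python3 - <<'E'
from h import *
np.set_printoptions(precision=4,suppress=True)
o=bot.get_obs(); print(o["time"],o["tool_pos"],np.degrees(o["tcp_rot"]),o["contact_force"])
T=np.array([448.6,181.9]); g=o["tool_pos"][:2]; th=o["tcp_rot"][2]+np.pi; c,s_=np.cos(th),np.sin(th); D=T-g
print("tool shares", -(D@[c,s_])/500, (D@[-s_,c])/500)
E
```

```text
20.55 [447.0554 181.5114  87.8745] [-179.9884   -0.0857 -170.494 ] [-0.2972 -0.1375 -0.8855]
tool shares -0.0031751606852553097 0.0002564066625364888
```

Request:
step_arm(
  deltas=[
    [0,-0.003,0,0.02,0],
    [0,0,0,0.03,0],
    [0,0,0,0.025,0],
    [0,0,0,0.012,0],
    [0,0,0,0.005,0],
    [0,0,0,0.002,0],
    [0,0,0,0,0],
  ],
)

```text
time: 21.25
tool_pos: [449.5, 182.6, 41.4]
tcp_rot: [3.141, 0.0, -2.976]
contact_force: [1.0, -0.0, -2.0]
grip_width: 24.1
finger_force: 30.0
```

Request:
step_arm(
  deltas=[
    [0,0,0,0.001,0],
    [0,0,0,0.001,0],
    [0,0,0,0,0],
  ],
)

```text
time: 21.55
tool_pos: [449.5, 182.7, 40.4]
tcp_rot: [3.142, 0.001, -2.975]
contact_force: [0.3, -0.7, -1.4]
grip_width: 24.0
finger_force: 30.0
```

Request:
step_arm(
  deltas=[
    [0,0,0,0.001,0],
    [0,0,0,0.0005,0],
    [0,0,0,0,0],
  ],
)

```text
time: 21.85
tool_pos: [449.4, 182.7, 39.5]
tcp_rot: [3.141, 0.0, -2.975]
contact_force: [-0.1, 1.0, -1.7]
grip_width: 23.7
finger_force: 30.0
```

Request:
step_arm(
  deltas=[
    [0,0,0,0.001,0],
    [0,0,0,0,0],
  ],
)

```text
time: 22.05
tool_pos: [449.4, 182.7, 39.4]
tcp_rot: [3.142, 0.0, -2.975]
contact_force: [-1.1, 0.1, 3.8]
grip_width: 23.6
finger_force: 30.0
```

The lifter is resting on the slab, with the z force now up. Releasing, rising clear and checking.

Request:
step_arm(
  deltas=[
    [0.3,0,0,0,0],
    [0.4,0,0,0,0],
    [0.6,0,0,0,0],
    [0.8,0,0,0,0],
    [1,0,0,0,0],
    [1,0,0,0,0],
    [1,0,0,0,0],
    [1,0,0,0,0],
  ],
)

```text
time: 22.85
tool_pos: [449.4, 182.6, 39.0]
tcp_rot: [3.141, 0.0, -2.975]
contact_force: [0.3, -0.7, -0.7]
grip_width: 78.9
finger_force: 0.0
```

Request:
step_arm(
  deltas=[
    [1,0,0,-0.02,0],
    [1,0,0,-0.06,0],
    [1,0,0,-0.08,0],
    [1,0,0,-0.08,0],
    [1,0,0,-0.08,0],
    [1,0.05,0,-0.06,0],
    [1,0.05,0,0,0],
    [1,0,0,0,0],
  ],
)

```text
time: 23.65
tool_pos: [397.8, 174.2, 230.6]
tcp_rot: [3.141, 0.001, -2.975]
contact_force: [-0.1, 0.4, 0.2]
grip_width: 91.7
finger_force: 0.0
```

```bash
python3 - <<'E'
from h import *
np.set_printoptions(precision=2,suppress=True)
im,d=shot("top"); im2,_=shot("side"); o=bot.get_obs(); print(o["time"],o["tool_pos"],o["contact_force"],o["grip_width"],o["finger_force"])
p=load("top")
v,u=np.mgrid[150:215,335:372]; W=px2w(p,u.ravel(),v.ravel())
s=(W[:,2]>55)&(W[:,2]<64)&(W[:,0]<650)&(W[:,0]>590); print("ring",W[s].mean(0),s.sum())
a=cv2.resize(im[140:260,190:390],None,fx=3.9,fy=2.6,interpolation=cv2.INTER_CUBIC)
b=cv2.resize(im2[180:280,220:420],None,fx=3.9,fy=2.8,interpolation=cv2.INTER_CUBIC)
save("fin",np.vstack([a,b]))
E
```

```text
23.75 [399.98 174.37 229.74] [-0.86 -0.4  -0.69] 91.79622385686706 0.0
ring [ 627.73 -168.72   58.54] 144
```

View pics/fin.png

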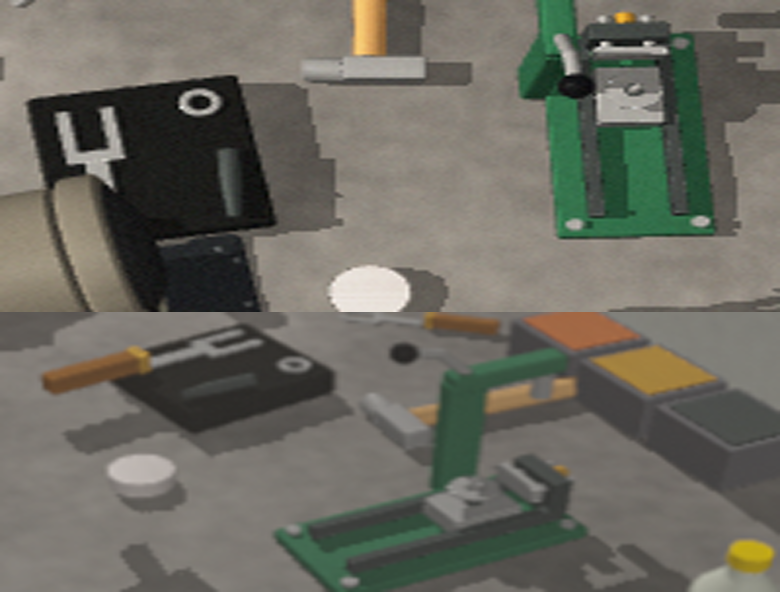

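The fork lies flat on the slab (top view about (90,135)), and the ring is flat on the pin with the slide back (about (635,90)). The bystanders look undisturbed. Handing in.

```bash
python3 -c "
from plant import bot
print(bot.close_job())"
```

```text
the job is handed in; nothing more can be done
None
```

The job is handed in at about 24 s: the ring lies flat on the pin's shoulder, the slide is back at the gauge after a lean of about 15.7 N held for over a second, and the lifter lies flat on the slab, released; no verdict came back.

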